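# Count the paint pails on the counting scale

## Task

Count the yellow paint pails on the counting scale. First take the padlock off the pan and put it in the red tray, and press the blue key to zero the scale with nothing on the pan; then stand one pail alone, mouth down, in the middle of the pan, let go of it and press the orange key to take it as the sample. Then nest every other pail mouth down over it, each pushed fully home, in one straight stack and press the green key to print the count: press each key fully, one key at a time and only at its turn, and leave the other goods on the counter alone.

Things in the scene. Friction and masses are not known exactly. Their poses are not given: they have to be found in the camera images.
- scale: White counting scale, fixed, 290 (x) x 250 mm (y), front to -x at yaw 0. Origin: centre of its underside, on the counter. Rear: flat steel pan, 165 x 240 mm, 65 mm above the counter. Front 120 mm: key deck sloping up 11 degrees to the pan, 28 to 50 mm high, with a dark display, a printed number pad (dead) and three coloured spring keys in a row along y, 60 mm apart.
- pan_center (a point): Centre of the pan's upper face, 65 mm above the counter, 62 mm in +x from the scale's origin; its axes are the scale's, z up.
- key_zero_top (a point): Centre of the upper face of the blue key (left-hand (+y) one of the three), a 26 x 34 mm cap whose face is about 45 mm above the counter and leans 11 degrees to the scale's front; pressed straight down.
- key_sample_top (a point): Centre of the upper face of the orange key (middle one of the three), a 26 x 34 mm cap whose face is about 45 mm above the counter and leans 11 degrees to the scale's front; pressed straight down.
- key_print_top (a point): Centre of the upper face of the green key (right-hand (-y) one of the three), a 26 x 34 mm cap whose face is about 45 mm above the counter and leans 11 degrees to the scale's front; pressed straight down.
- key_zero (a joint): Travel of the blue spring key in m: 0 up, 0.005 fully down; begins to move at 1.5 N, fully down at 5 N, counts as pressed beyond 0.0035, springs back.
- key_sample (a joint): Travel of the orange spring key in m: 0 up, 0.005 fully down; begins to move at 1.5 N, fully down at 5 N, counts as pressed beyond 0.0035, springs back.
- key_print (a joint): Travel of the green spring key in m: 0 up, 0.005 fully down; begins to move at 1.5 N, fully down at 5 N, counts as pressed beyond 0.0035, springs back.
- pail_1: Yellow paint pail, 90 g, 90 mm tall, mouth down (five alike, up to two absent). Origin: centre of the mouth plane, its underside; z up to the closed top. From below: collar 93 mm wide, 26 mm high; taper from 80 to 58 mm wide at the top (65 at 20 mm below it). Mouth 85 mm inside, wall 2.5. Nested, its rim rests on the next one's collar: 26 mm higher per pail, 1.5 mm side play.
- pail_2: Yellow paint pail, 90 g, 90 mm tall, mouth down (five alike, up to two absent). Origin: centre of the mouth plane, its underside; z up to the closed top. From below: collar 93 mm wide, 26 mm high; taper from 80 to 58 mm wide at the top (65 at 20 mm below it). Mouth 85 mm inside, wall 2.5. Nested, its rim rests on the next one's collar: 26 mm higher per pail, 1.5 mm side play.
- pail_3: Yellow paint pail, 90 g, 90 mm tall, mouth down (five alike, up to two absent). Origin: centre of the mouth plane, its underside; z up to the closed top. From below: collar 93 mm wide, 26 mm high; taper from 80 to 58 mm wide at the top (65 at 20 mm below it). Mouth 85 mm inside, wall 2.5. Nested, its rim rests on the next one's collar: 26 mm higher per pail, 1.5 mm side play.
- pail_4: Yellow paint pail, 90 g, 90 mm tall, mouth down (five alike, up to two absent). Origin: centre of the mouth plane, its underside; z up to the closed top. From below: collar 93 mm wide, 26 mm high; taper from 80 to 58 mm wide at the top (65 at 20 mm below it). Mouth 85 mm inside, wall 2.5. Nested, its rim rests on the next one's collar: 26 mm higher per pail, 1.5 mm side play.
- pail_5: Yellow paint pail, 90 g, 90 mm tall, mouth down (five alike, up to two absent). Origin: centre of the mouth plane, its underside; z up to the closed top. From below: collar 93 mm wide, 26 mm high; taper from 80 to 58 mm wide at the top (65 at 20 mm below it). Mouth 85 mm inside, wall 2.5. Nested, its rim rests on the next one's collar: 26 mm higher per pail, 1.5 mm side play.
- padlock: Brass padlock lying flat on the pan, about 220 g. Origin: centre of the underside of its 55 mm (x) x 50 mm (y) x 24 mm (z) body; the steel shackle reaches 61 mm from the origin in +x.
- tray: Red open tray, fixed, 150 mm (x) x 120 mm (y) x 40 mm high, walls and floor 4 mm. Origin: centre of its underside.
- tape_roll: Bystander: roll of brown packing tape lying flat, 100 mm across, 48 mm high. Origin: centre of its underside.
- carton: Bystander: small carton of screws, 85 x 130 x 75 mm high. Origin: centre of its underside.
- screwdriver: Bystander: red-handled screwdriver lying down, 210 mm long, 26 mm thick. Origin: under the middle of its length.
Mind the look-alikes: they are no part of the job. There is more than one size of the padlock; the job needs the larger. Leave any pink look-alike of the pail_5 alone.

How it is judged:
By the outcome, as a careful person would: the job done as asked, in the order asked, and still so for the second after the job is handed in, with the robot touching nothing.
Of pail_1, pail_2, pail_3, pail_4, pail_5 only 3 to 5 are there at a start; the rules pass over those that are not, and their reading is None.
At some moment in a run one of pail_1, pail_2, pail_3, pail_4, pail_5 may be knocked a few centimetres aside while the robot is not near it.
Once in a run the grip may slacken for a moment while it holds something.
It also fails if it takes over 210 s, if anything falls off the work surface, if the arm or the gripper's body presses on something with over 40 N, if the wrist force passes 120 N, or if a joint passes its speed limit or range.

## Robot

A 6-joint arm with a two-finger parallel gripper is mounted at the origin on the work surface. World frame = base frame: x ahead of the robot, y to its left, z up, the work surface at z = 0. Lengths are in mm, angles in rad, forces in N, time in s.
With the tool pointing down it reaches from about 300 to 775 mm from the base axis. Payload 14.6 kg.
Tool frame: the origin (TCP) lies midway between the tips of the shut fingers; the grasp point (between the pads) lies 19 mm behind it (manip.grasp_offset is the distance from the TCP to the grasp point, in mm); z points along the fingers, y is the line along which they close (so a half turn about z gives the same grasp; the last joint's range is limited). The gripper opens to 94 mm and grips with 3 to 60 N. Pads are 16 mm wide; open, the fingers measure 119 mm over their backs; the gripper's body (75 mm by 177 mm) begins 78 mm behind the grasp point.
Start: joints at [1.041, 0.3, 1.521, -0, 1.321, -0.067], TCP at [245.546, 492.134, 170.346] pointing down, gripper open.
Joint ranges: [-3.03, 3.03], [-0.79, 2.21], [0.23, 2.52], [-1.04, 4.18], [0, 3.07], [-2.55, 2.55]. Speed limits (rad/s): [2.22, 2.22, 2.57, 3.14, 3.14, 3.14].

## Interface

Orientations are given as [roll, pitch, yaw] about the fixed x, y, z axes, in that order (R = Rz(yaw) Ry(pitch) Rx(roll)).
In Python, from cell import manip, viewer gives the robot as it stands. The module is installed in compiled form; this text tells all that it offers.
- The arm moves only by the tool move_arm, never from a script. Its argument "moves" is a list of rows, each a list of 4 numbers: the shift along the tool's x, y, z in m, then the turn about the tool's z in rad. A call has 1 to 12 rows; each row is the pose to reach, as a shift and turn from the pose commanded when the call began, along the tool's axes at that moment; what a row does not reach only later rows make up. A row lasts 1/10 s, in which the tool goes at most 50 mm and 8.59 degrees, less where a joint would pass 70% of its speed; a pose out of reach is approached as far as the arm can. A call with a gripper value outside its range is refused whole. "jaw" is the finger opening in m, from 0 to 0.094, set as the call begins (left out, the last holds). The fingers move at their own pace and stop on an object; "squeeze" is the grip in N (left out, the last holds). Time passes only in rows, so rows that repeat a pose let the fingers close. It gives the time, the measured TCP pose, the force, the opening and the grip force at its end, in the units of the state.
- manip.read_state(): the state, without advancing time (a new reading comes with each control period).
- viewer.camera(name): name is "scene" or "side" or "wrist"; returns a dict with "frame" (480x640x3 uint8, blue, green, red), "z_map" (480x640 float32, mm along the optical axis (not along the pixel's ray), 0 where there is no reading), "fx", "fy", "cx", "cy" (pixels), "origin" and "orientation" of the camera in the world. Camera axes: x right, y down, z forward; pixel columns grow to the right and rows downward; lengths in mm; the calibration is good to about 2 mm. A picture is of the moment at which its call begins.
- manip.sign_off(): hands the job in; it is judged then, once.
The state is a dict: "clock": time; "joints": joint angles; "qd": joint speeds; "effort": joint torques, N m; "eef_pos": TCP position; "eef_rot": TCP orientation; "wrist_force": force on the tool from outside, world axes, zero at the start; "moment": the same for the moment, N m; "finger_gap": finger opening in mm; "finger_force": force on a finger pad.
Only numpy, scipy, OpenCV 4.12 (cv2) and the standard library are available. Lean on these libraries where they do the work, as an engineer would, in place of code of your own. Each camera call takes 0.05 s, during which the arm holds its last target. There are 200 camera calls.

## Working session

There is one attempt and no reset: what is moved stays moved. The work goes in short steps, Python scripts to look and compute and a tool call to move; the robot and the scene stay as the last step left them, time stands still between calls to the robot, and variables do not carry over. Pictures are saved under pics/ and viewed, at most 14 in all, crops included, and the job is handed in when it is done.

Besides the shell and the picture viewer there is one more tool, called as name([rows], argument=value, ...), one row to a line, values as JSON. move_arm: Moves the arm, as the interface text tells. Its arguments: {"type":"object","properties":{"moves":{"type":"array"},"jaw":{"type":"number"},"squeeze":{"type":"number"}},"required":["moves"]}

```bash
mkdir -p pics; cat > h.py <<'E'
import numpy as np,cv2
from cell import manip,viewer
from scipy.spatial.transform import Rotation as R
def cam(n):
    c=viewer.camera(n)
    o=np.array(c['orientation'],float)
    M=o if o.shape==(3,3) else R.from_euler('xyz',o).as_matrix()
    v,u=np.mgrid[0:480,0:640]; z=c['z_map']
    P=np.stack([(u-c['cx'])/c['fx']*z,(v-c['cy'])/c['fy']*z,z],-1)@M.T+np.array(c['origin'])
    P[z==0]=np.nan
    return c['frame'],P,c
E
python3 - <<'E'
from h import *
print(manip.read_state())
for n in('scene','side'):
    f,P,c=cam(n);cv2.imwrite(f'pics/{n}0.png',f);print(n,c['origin'],c['orientation'],c['fx'])
E
```

```text
{'clock': 0.0, 'joints': array([ 1.04138564e+00,  3.00488888e-01,  1.52155098e+00, -2.13628716e-07,
        1.32071840e+00, -6.66009166e-02]), 'qd': array([ 7.50297425e-04, -1.03671043e-03,  7.49837308e-05,  3.48188900e-04,
        2.77475257e-04,  6.85631043e-04]), 'effort': array([ 9.24946153e-05, -5.31798184e+01, -3.52744710e+01,  7.07867648e-02,
        2.43159255e-02, -1.38384867e-04]), 'eef_pos': array([245.40824052, 491.88273616, 169.78933685]), 'eef_rot': array([-3.14042961e+00, -7.73672144e-05,  2.67878289e+00]), 'wrist_force': array([ 0.03177545, -0.75492744,  0.15118732]), 'moment': array([ 0.00620182, -0.05017831, -0.01425594]), 'finger_force': 0.0, 'finger_gap': 93.35926823260326}
scene [1231.64982548 -472.27449774  918.46430337] [-2.43750863e+00 -1.03794343e-03  9.85648476e-01] 510.1809815723049
side [326.01909111 596.67883715 788.79860964] [-2.34830182  0.01058977 -2.70536317] 459.1006256334303
```

View pics/scene0.png

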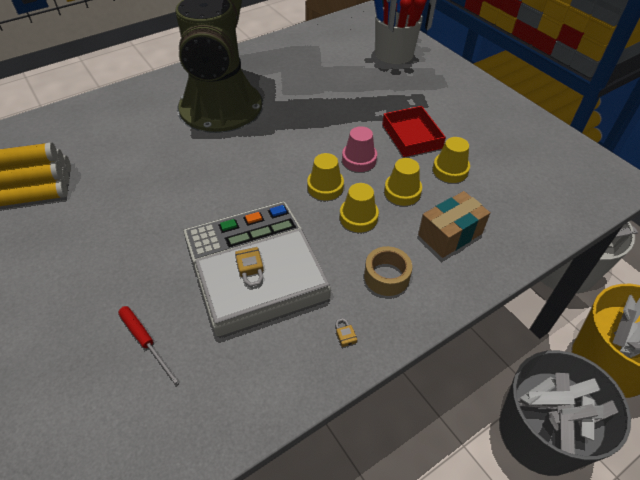

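View pics/side0.png

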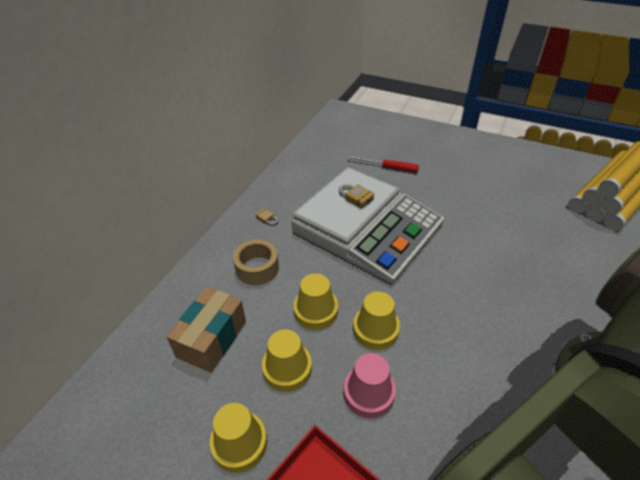

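The scene view shows four yellow pails at about (326,177), (360,207), (404,181) and (453,160). A pink look-alike is at (360,148). The large padlock is on the pan at (250,265) and a small one on the counter at (346,332). The blue, orange and green keys are at (278,211), (254,217) and (228,224), the red tray is at (413,130). I choose the four yellow pails and the padlock on the pan. The side view agrees.

```bash
cat >> h.py <<'E'
def fitc(xy,r):
    from scipy.optimize import least_squares
    s=least_squares(lambda p:np.hypot(*(xy-p).T)-r,xy.mean(0),loss='soft_l1',f_scale=1.5);return s.x
def pails(n,zmin=2,fp=None):
    f,P,c=fp or cam(n);hsv=cv2.cvtColor(f,cv2.COLOR_BGR2HSV)
    m=((hsv[...,0]>22)&(hsv[...,0]<34)&(hsv[...,1]>150)&(hsv[...,2]>60)&(P[...,2]>zmin)&(P[...,2]<300)&(P[...,0]<800)&(P[...,0]>150)&(P[...,1]>-350)).astype(np.uint8)
    k,l,st,ce=cv2.connectedComponentsWithStats(m);out=[]
    for i in range(1,k):
        if st[i,4]<200: continue
        q=P[l==i];zt=np.nanpercentile(q[:,2],97)
        t=q[(q[:,2]>zt-4)];tc=(t.min(0)+t.max(0))/2
        s=q[(q[:,2]>zt-82)&(q[:,2]<zt-68)]
        cc=fitc(s[:,:2],46.5) if len(s)>10 else None
        out.append((ce[i].round(),st[i,4],round(float(zt),1),t[:,:2].mean(0).round(1),tc[:2].round(1),None if cc is None else cc.round(1)))
    return out
E
python3 - <<'E'
from h import *
S=cam('scene');D=cam('side')
for n,F in(('scene',S),('side',D)):
    print(n);[print(*o) for o in pails(n,fp=F)]
def comp(F,lo,hi,box,zr,name):
    f,P,c=F;h=cv2.cvtColor(f,cv2.COLOR_BGR2HSV);x0,y0,x1,y1=box
    m=cv2.inRange(h,lo,hi)>0;m&=(P[...,2]>zr[0])&(P[...,2]<zr[1]);b=np.zeros_like(m);b[y0:y1,x0:x1]=1;m&=b
    q=P[m];r=cv2.minAreaRect(q[:,:2].astype(np.float32));print(name,m.sum(),np.median(q,0).round(1),[np.round(a,1) for a in r])
comp(S,(100,150,60),(130,255,255),(260,195,300,225),(35,60),'blue')
comp(S,(3,150,100),(16,255,255),(240,205,266,228),(35,60),'orange')
comp(S,(45,150,40),(80,255,255),(212,212,244,236),(35,60),'green')
comp(D,(100,150,60),(130,255,255),(375,250,400,270),(35,60),'blue')
comp(D,(3,150,100),(16,255,255),(388,232,412,255),(35,60),'orange')
comp(D,(45,150,40),(80,255,255),(402,220,424,240),(35,60),'green')
comp(S,(0,0,150),(180,50,255),(185,200,335,335),(61,68),'pan')
comp(D,(0,0,120),(180,50,255),(285,165,400,245),(61,68),'pan')
comp(S,(10,80,60),(30,255,255),(230,242,270,280),(82,95),'lockbody')
comp(S,(0,0,0),(180,255,255),(230,242,270,292),(69,95),'lockall')
comp(D,(0,0,0),(180,255,255),(330,178,378,210),(82,95),'lockall')
comp(D,(0,0,0),(180,255,255),(330,178,378,210),(69,95),'lockall')
comp(S,(0,150,30),(180,255,255),(375,95,450,160),(34,44),'tray')
comp(S,(0,0,0),(180,255,255),(362,245,415,297),(40,60),'tape')
comp(S,(0,0,0),(180,255,255),(415,190,495,260),(70,85),'carton')
a=S[0][160:360,160:400];cv2.imwrite('pics/crop.png',cv2.resize(a,None,fx=3,fy=3))
E
```

```text
scene
[453. 161.] 1263 91.6 [596.5 373. ] [596.9 372.9] [593.9 376.2]
[325. 178.] 1274 91.1 [466.3  64. ] [465.7  63.9] [463.7  65.6]
[404. 183.] 1332 91.6 [588.4 217.5] [587.9 216.7] [586.2 218.7]
[359. 208.] 1436 91.6 [597.8  73.1] [597.   71.7] [595.4  74.2]
side
[315. 303.] 1790 90.4 [594.8  76.5] [595.   75.4] [596.5  74.2]
[376. 322.] 1950 90.4 [464.   68.4] [463.5  67.6] [464.9  65.8]
[286. 362.] 2222 90.4 [585.7 221.1] [585.9 220.2] [587.4 219. ]
[237. 438.] 2923 90.4 [592.3 377.7] [593.  377.3] [594.5 376.4]
blue 120 [505.8 -95.4  44.4] [array([502.7, -93.5]), array([36.2, 27.3]), np.float64(77.8)]
orange 110 [ 491.2 -154.    44.3] [array([ 488.5, -153.2]), array([32.5, 29.8]), np.float64(80.4)]
green 120 [ 481.8 -213.    44.8] [array([ 478.1, -212.3]), array([34. , 26.3]), np.float64(76.8)]
blue 151 [501.  -90.8  43.2] [array([501.4, -93. ]), array([34.6, 27.1]), np.float64(77.4)]
orange 137 [ 489.  -150.2   43.2] [array([ 490.3, -152.4]), array([35.3, 29.6]), np.float64(77.1)]
green 112 [ 476.5 -206.3   43.2] [array([ 476.4, -208.6]), array([31.2, 24.5]), np.float64(77.4)]
[... 184 characters left out ...]
float64(78.6)]
lockbody 411 [ 622.5 -235.3   88.2] [array([ 624. , -234.2]), array([49.5, 55.8]), np.float64(72.8)]
lockall 762 [ 636.7 -238.8   87.2] [array([ 631.9, -239.5]), array([104.6,  74.4]), np.float64(1.3)]
lockall 321 [ 621.9 -228.2   87.4] [array([ 636.4, -235.4]), array([50.1, 85.9]), np.float64(72.7)]
lockall 509 [ 624.6 -226.1   86. ] [array([ 638.4, -235.3]), array([50.8, 89.9]), np.float64(73.6)]
tray 331 [441.3 376.   38.1] [array([466. , 374.8]), array([124.8, 231.7]), np.float64(74.6)]
tape 806 [775.9  16.2  47.1] [array([772.1,  18.9]), array([ 98. , 100.7]), np.float64(42.2)]
carton 1687 [760.  218.1  75. ] [array([757. , 222.9]), array([ 88.8, 137.9]), np.float64(1.5)]
```

View pics/crop.png

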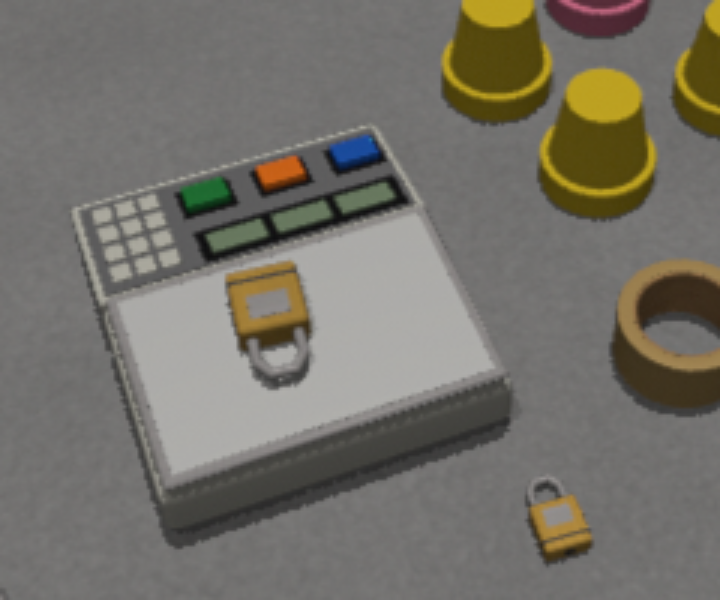

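The crop confirms it: the large padlock is on the pan with its shackle towards the rear, the small one is off the scale, and the keys read green, orange, blue from left to right. Next I measure the tray and work out the first reach.

```bash
cat >> h.py <<'E'
def go(x,y,z,yaw,st=None):
    s=manip.read_state();p=s['eef_pos'];M=R.from_euler('xyz',s['eef_rot']).as_matrix()
    d=M.T@(np.array([x,y,z])-p)/1000
    dy=(yaw-s['eef_rot'][2]+np.pi)%(2*np.pi)-np.pi
    print('go',(x,y,z),'->',d.round(4),'turn',round(-dy,3),'t',round(s['clock'],1))
E
python3 - <<'E'
from h import *
f,P,c=cam('scene');h=cv2.cvtColor(f,cv2.COLOR_BGR2HSV)
m=((h[...,0]<6)|(h[...,0]>175))&(h[...,1]>150);m[:, :378]=0;m[:,450:]=0;m[:95]=0;m[165:]=0
for lo,hi in((34,45),(1,45),(1,8)):
    q=P[m&(P[...,2]>lo)&(P[...,2]<hi)];print(len(q),cv2.minAreaRect(q[:,:2].astype(np.float32)),np.median(q,0))
go(624,-234,150,2.84);go(624,-234,69,2.84)
E
```

```text
328 ((428.6368408203125, 383.5411376953125), (122.73756408691406, 157.35675048828125), 74.60370635986328) [437.56451942 378.13177464  37.87067132]
2045 ((429.683837890625, 383.172607421875), (122.8922119140625, 159.5712127685547), 74.60370635986328) [425.4294115  391.95532959  14.61953391]
813 ((428.8876953125, 383.72998046875), (121.22410583496094, 153.92205810546875), 74.8021469116211) [418.52865662 398.11476334   3.96962145]
go (624, -234, 150) -> [-0.6628 -0.4807  0.0203] turn -0.161 t 0.2
go (624, -234, 69) -> [-0.6628 -0.4807  0.1013] turn -0.161 t 0.2
```

move_arm([
  [-0.4,-0.29,-0.02,-0.161],
  [-0.4,-0.29,-0.02,-0.161],
  [-0.4,-0.29,-0.02,-0.161],
  [-0.4,-0.29,-0.02,-0.161],
  [-0.4,-0.29,-0.02,-0.161],
  [-0.4,-0.29,-0.02,-0.161],
  [-0.4,-0.29,-0.02,-0.161],
  [-0.4,-0.29,-0.02,-0.161],
  [-0.4,-0.29,-0.02,-0.161],
  [-0.4,-0.29,-0.02,-0.161],
  [-0.4,-0.29,-0.02,-0.161],
  [-0.4,-0.29,-0.02,-0.161],
], jaw=0.08)

```text
clock: 1.45
eef_pos: [474.0, 53.5, 190.1]
eef_rot: [-3.142, -0.001, 2.838]
wrist_force: [0.9, -0.0, -0.4]
finger_gap: 79.9
finger_force: 0.0
```

```bash
python3 -c "
from h import *
go(624,-234,130,2.84);go(624,-234,69,2.84)"
```

```text
go (624, -234, 130) -> [-0.2292 -0.2294  0.06  ] turn -0.002 t 1.4
go (624, -234, 69) -> [-0.2292 -0.2294  0.121 ] turn -0.002 t 1.4
```

move_arm([
  [-0.229,-0.228,0.05,0],
  [-0.229,-0.228,0.05,0],
  [-0.229,-0.228,0.05,0],
  [-0.229,-0.228,0.05,0],
  [-0.229,-0.228,0.05,0],
  [-0.229,-0.228,0.05,0],
  [-0.229,-0.228,0.05,0],
  [-0.229,-0.228,0.05,0],
  [-0.229,-0.228,0.08,0],
  [-0.229,-0.228,0.11,0],
  [-0.229,-0.228,0.12,0],
  [-0.229,-0.228,0.12,0],
])

```text
clock: 2.65
eef_pos: [624.5, -229.9, 69.6]
eef_rot: [3.141, -0.002, 2.841]
wrist_force: [0.8, -0.3, -0.2]
finger_gap: 80.2
finger_force: 0.0
```

move_arm([
  [0,0,0,0],
  [0,0,0,0],
  [0,0,0,0],
  [0,0,0,0],
  [0,0,0,0],
  [0,0,0,0],
  [0,0,-0.02,0],
  [0,0,-0.05,0],
  [0,0,-0.08,0],
  [0,0,-0.1,0],
  [0,0,-0.1,0],
  [0,0,-0.1,0],
], jaw=0.03, squeeze=35)

```text
clock: 3.85
eef_pos: [624.7, -231.6, 169.5]
eef_rot: [3.142, -0.001, 2.84]
wrist_force: [0.7, -0.3, -0.2]
finger_gap: 30.3
finger_force: 0.0
```

```bash
python3 -c "
from h import *
print(manip.read_state()['wrist_force'],manip.read_state()['finger_gap'])
go(429,384,170,2.9);go(429,384,14,2.9)"
```

```text
[ 0.7170098  -0.27496595 -0.16408399] 30.324447228563013
go (429, 384, 170) -> [ 3.699e-01  5.296e-01 -2.000e-04] turn -0.06 t 3.9
go (429, 384, 14) -> [0.3698 0.5296 0.1558] turn -0.06 t 3.9
```

```bash
python3 - <<'E'
from h import *
f,P,c=cam('wrist');g,_,_=cam('scene')
cv2.imwrite('pics/w1.png',np.hstack([cv2.resize(f,(400,300)),g[160:400,160:480][:,:][:300]]) if 0 else np.hstack([cv2.resize(f,(400,300)),cv2.resize(g[180:360,160:400],(400,300))]))
E
```

```text
(no output)
```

View pics/w1.png

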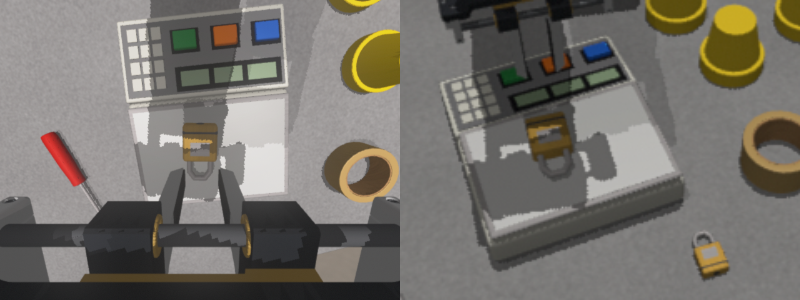

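The wrist view (left, lock at (200,140)) and the scene view (right, lock at (548,130)) show the padlock still on the pan. The fingers were still closing when I lifted, so I measure again and retry with a longer hold.

```bash
cat >> h.py <<'E'
def lock():
  for n in('scene','side','wrist'):
    f,P,c=cam(n);h=cv2.cvtColor(f,cv2.COLOR_BGR2HSV)
    m=(P[...,2]>80)&(P[...,2]<96)&(np.hypot(P[...,0]-630,P[...,1]+230)<70)
    k,l,st,ce=cv2.connectedComponentsWithStats(m.astype(np.uint8))
    if k<2: continue
    i=1+np.argmax(st[1:,4]);q=P[l==i];b=q[q[:,2]>86]
    print(n,st[i,4],cv2.minAreaRect(q[:,:2].astype(np.float32)),np.median(q,0).round(1))
E
python3 -c "
from h import *
lock();go(624,-233,69,2.84)"
```

```text
scene 573 ((628.3072509765625, -235.6878662109375), (49.916053771972656, 65.228515625), 72.2746810913086) [ 627.8 -235.1   88.2]
side 342 ((626.4832763671875, -233.0863037109375), (53.21694564819336, 64.0191421508789), 73.13573455810547) [ 621.2 -227.    87.3]
wrist 3499 ((635.2966918945312, -238.94949340820312), (50.06760025024414, 86.43070983886719), 71.97383880615234) [ 620.2 -234.4   88.1]
go (624, -233, 69) -> [-1.000e-04 -1.500e-03  1.002e-01] turn -0.0 t 4.1
```

move_arm([
  [0.002,-0.003,0.02,0],
  [0.002,-0.003,0.02,0],
  [0.002,-0.003,0.02,0],
  [0.002,-0.003,0.02,0],
  [0.002,-0.003,0.02,0],
  [0.002,-0.003,0.02,0],
  [0.002,-0.003,0.02,0],
  [0.002,-0.003,0.05,0],
  [0.002,-0.003,0.08,0],
  [0.002,-0.003,0.095,0],
  [0.002,-0.003,0.1,0],
  [0.002,-0.003,0.1,0],
], jaw=0.08)

```text
clock: 5.3
eef_pos: [622.2, -234.0, 70.6]
eef_rot: [-3.142, 0.0, 2.84]
wrist_force: [0.3, -0.7, -0.3]
finger_gap: 79.8
finger_force: 0.0
```

move_arm([
  [0,0,0,0],
  [0,0,0,0],
  [0,0,0,0],
  [0,0,0,0],
  [0,0,0,0],
  [0,0,0,0],
  [0,0,0,0],
  [0,0,0,0],
  [0,0,0,0],
  [0,0,0,0],
  [0,0,0,0],
  [0,0,0,0],
], jaw=0.03, squeeze=40)

```text
clock: 6.5
eef_pos: [622.1, -234.0, 70.3]
eef_rot: [-3.142, 0.0, 2.84]
wrist_force: [-0.4, -0.2, 0.4]
finger_gap: 30.0
finger_force: 0.0
```

move_arm([
  [0,0,-0.01,0],
  [0,0,-0.02,0],
  [0,0,-0.04,0],
  [0,0,-0.06,0],
  [0,0,-0.08,0],
  [0,0,-0.1,0],
  [0,0,-0.1,0],
  [0,0,-0.1,0],
])

```text
clock: 7.3
eef_pos: [622.1, -234.0, 170.5]
eef_rot: [-3.141, 0.001, 2.84]
wrist_force: [0.7, -0.3, -0.9]
finger_gap: 30.0
finger_force: 0.0
```

```bash
python3 -c "
from h import *
go(429,384,170,2.9);go(429,384,14,2.9)"
```

```text
go (429, 384, 170) -> [3.680e-01 5.327e-01 2.000e-04] turn -0.06 t 7.3
go (429, 384, 14) -> [0.3681 0.5327 0.1562] turn -0.06 t 7.3
```

```bash
python3 - <<'E'
from h import *
print(getattr(manip,'grasp_offset',None),dir(manip)); s=manip.read_state();print(s['eef_pos'],s['eef_rot'],s['joints'])
lock()
S=cam('scene');D=cam('side')
for n,F in(('scene',S),('side',D)):
    P=F[1];m=(np.hypot(P[...,0]-622,P[...,1]+234)<60)&(P[...,2]>105)
    q=P[m];i=np.argsort(q[:,2])[:400];print(n,len(q),q[i][::40].round(0).tolist())
cv2.imwrite('pics/w2.png',np.hstack([cv2.resize(S[0][150:330,160:400],(400,300)),cv2.resize(D[0][80:280,240:506],(400,300))]))
E
```

```text
18.8 ['Unreachable', '__class__', '__delattr__', '__dict__', '__dir__', '__doc__', '__eq__', '__format__', '__ge__', '__getattribute__', '__getstate__', '__gt__', '__hash__', '__init__', '__init_subclass__', '__le__', '__lt__', '__module__', '__ne__', '__new__', '__reduce__', '__reduce_ex__', '__repr__', '__setattr__', '__sizeof__', '__str__', '__subclasshook__', '__weakref__', 'grasp_offset', 'read_state', 'sign_off']
[ 622.08756361 -233.97433722  170.45605014] [-3.14148894e+00  5.98991678e-04  2.83981799e+00] [-4.14824364e-01  5.62529252e-01  1.15032097e+00 -3.58479971e-05
  1.42813557e+00 -1.68384091e+00]
scene 614 ((638.7891845703125, -239.15682983398438), (50.14162063598633, 89.3155746459961), 71.94474792480469) [ 629.7 -236.6   87.9]
side 344 ((625.255615234375, -231.65951538085938), (52.12342071533203, 61.33872604370117), 76.02883911132812) [ 621.7 -227.2   87.2]
wrist 3387 ((635.4072875976562, -238.6591033935547), (49.965484619140625, 86.6141357421875), 72.83546447753906) [ 619.6 -234.1   88.1]
scene 8199 [[627.0, -253.0, 204.0], [623.0, -262.0, 215.0], [623.0, -263.0, 223.0], [625.0, -263.0, 230.0], [624.0, -259.0, 238.0], [638.0, -219.0, 245.0], [637.0, -219.0, 252.0], [639.0, -214.0, 259.0], [637.0, -216.0, 266.0], [637.0, -213.0, 272.0]]
side 3437 [[627.0, -252.0, 202.0], [621.0, -211.0, 212.0], [635.0, -209.0, 218.0], [621.0, -210.0, 223.0], [622.0, -205.0, 229.0], [613.0, -247.0, 235.0], [618.0, -249.0, 240.0], [631.0, -209.0, 245.0], [607.0, -255.0, 250.0], [627.0, -249.0, 255.0]]
```

View pics/w2.png

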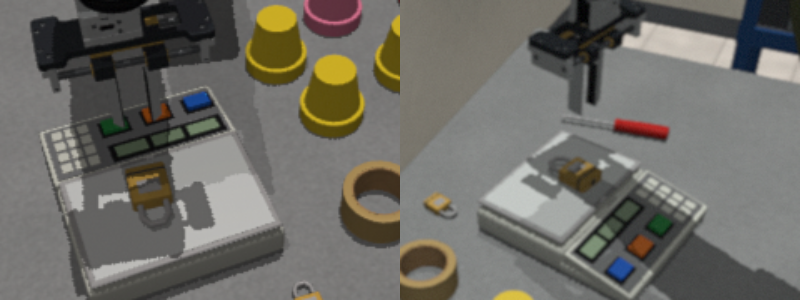

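The view shows the padlock unmoved at (150,187) on the left and (578,172) on the right, with the fingertips well above it. Depth puts the tips about 32 mm above the reported TCP. I check how the tip height changes with the opening.

```bash
cat >> h.py <<'E'
def tip():
    s=manip.read_state();e=s['eef_pos']
    for n in('scene','side'):
        P=cam(n)[1];m=(np.hypot(P[...,0]-e[0],P[...,1]-e[1])<70)&(P[...,2]>e[2]-40)&(P[...,2]<e[2]+70)
        q=P[m];q=q[np.argsort(q[:,2])];print(n,len(q),q[[0,3,8,20]].round(1).tolist() if len(q)>20 else '',(q[:,:2].min(0)+q[:,:2].max(0)).round(1)/2 if len(q) else '')
    print(e.round(1),s['finger_gap'])
E
python3 -c "
from h import *
tip()"
```

```text
scene 170 [[625.3, -252.4, 202.0], [626.0, -252.3, 205.4], [625.3, -251.7, 207.2], [636.1, -217.2, 210.0]] [ 625.4  -237.25]
side 236 [[636.8, -221.5, 201.8], [610.5, -246.5, 204.4], [619.8, -214.8, 205.3], [622.3, -251.3, 209.0]] [ 623.65 -231.45]
[ 621.8 -233.9  169.4] 30.038945963681343
```

move_arm([
  [0,0,0,0],
  [0,0,0,0],
  [0,0,0,0],
  [0,0,0,0],
  [0,0,0,0],
  [0,0,0,0],
  [0,0,0,0],
  [0,0,0,0],
], jaw=0.0)

```text
clock: 8.45
eef_pos: [622.1, -234.0, 170.4]
eef_rot: [-3.142, 0.0, 2.84]
wrist_force: [0.3, 0.7, -0.9]
finger_gap: 0.4
finger_force: 0.0
```

```bash
python3 -c "
from h import *
tip()"
```

```text
scene 165 [[630.0, -235.6, 204.4], [632.2, -240.7, 206.8], [632.3, -240.5, 209.6], [634.5, -228.6, 212.7]] [ 624.15 -237.35]
side 148 [[614.2, -237.2, 206.4], [615.0, -226.6, 207.3], [613.1, -239.8, 210.4], [622.7, -220.9, 213.9]] [ 623.9 -229.8]
[ 622.1 -234.   170.4] 0.42497065806436957
```

```bash
python3 - <<'E'
from h import *
ims=[]
for n in('scene','side'):
    f,P,c=cam(n);M=R.from_euler('xyz',c['orientation']).as_matrix();f=f.copy()
    for z,col in((170,(0,0,255)),(203,(0,255,0))):
        p=M.T@(np.array([622,-234,z])-c['origin']);u=c['fx']*p[0]/p[2]+c['cx'];v=c['fy']*p[1]/p[2]+c['cy'];print(n,z,u,v)
        cv2.circle(f,(int(u),int(v)),1,col,-1)
    u,v=int(u),int(v);print((c['z_map'][v-40:v+50:6,u-8:u+9:4]).round(0))
    ims.append(cv2.resize(f[v-50:v+50,u-66:u+67],(400,300),interpolation=0))
cv2.imwrite('pics/w3.png',np.hstack(ims))
E
```

```text
scene 170 243.69396909132968 231.8879277875769
scene 203 241.82563655151029 220.48389565214313
[[ 852.  853.  853.  852.  853.]
 [ 844.  852.  846.  850.  850.]
 [ 851.  855.  857.  858. 1292.]
 [ 897.  897.  901.  906. 1282.]
 [ 902.  909.  911.  914. 1270.]
 [ 941.  921.  926.  925. 1255.]
 [1205.  931.  937.  938. 1184.]
 [1170.  945.  948.  949. 1171.]
 [1163. 1163. 1166. 1166. 1161.]
 [1147. 1144. 1142. 1139. 1145.]
 [1133. 1129. 1130. 1126. 1128.]
 [1116. 1118. 1094. 1096. 1096.]
 [1087. 1053. 1057. 1054. 1057.]
 [1077. 1047. 1044. 1042. 1044.]
 [1067. 1039. 1037. 1037. 1035.]]
side 170 361.4866433603723 164.3200014430568
side 203 362.1963907354724 152.19835397475975
[[ 884.  944.  936.  929.  924.]
 [ 890.  916.  922.  936.  933.]
 [ 900.  978.  972.  977. 1517.]
 [ 910.  987.  981.  993. 1483.]
 [1461.  999.  987. 1004. 1464.]
 [1441. 1008.  998. 1013. 1435.]
 [1419. 1021. 1014. 1024. 1410.]
 [1391. 1390. 1390. 1393. 1385.]
 [1367. 1370. 1349. 1338. 1339.]
 [1346. 1344. 1347. 1342. 1351.]
 [1217. 1212. 1325. 1326. 1323.]
 [1197. 1193. 1201. 1200. 1195.]
 [1182. 1178. 1178. 1177. 1178.]
 [1118. 1124. 1122. 1124. 1159.]
 [1108. 1107. 1107. 1106. 1108.]]
```

View pics/w3.png

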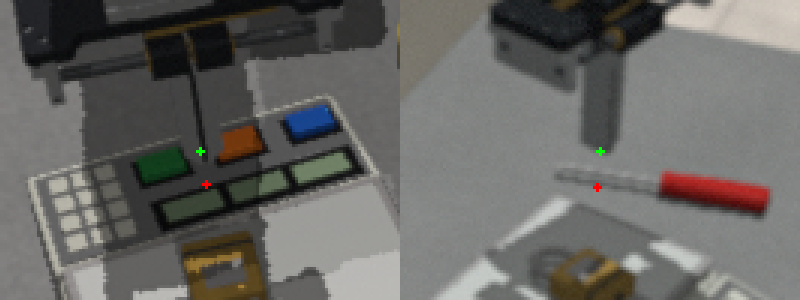

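The tip is really at z≈200–203: it sits just below the green mark at (201,155) and at (600,150), while the reported 170 falls well below it. I treat the reported z as about 31 mm too low and check it by force and sight.

move_arm([
  [0,0,0.04,0],
  [0,0,0.04,0],
  [0,0,0.04,0],
  [0,0,0.04,0],
  [0,0,0.04,0],
  [0,0,0.04,0],
  [0,0,0.04,0],
  [0,0,0.08,0],
  [0,0,0.1,0],
  [0,0,0.115,0],
  [0,0,0.125,0],
  [0,0,0.125,0],
], jaw=0.08)

```text
clock: 9.85
eef_pos: [621.8, -233.9, 44.6]
eef_rot: [3.141, -0.001, 2.84]
wrist_force: [0.4, -0.3, -0.9]
finger_gap: 80.0
finger_force: 0.0
```

move_arm([
  [0,0,0,0],
  [0,0,0,0],
  [0,0,0,0],
  [0,0,0,0],
  [0,0,0,0],
  [0,0,0,0],
  [0,0,0,0],
  [0,0,0,0],
  [0,0,0,0],
  [0,0,0,0],
], jaw=0.03, squeeze=40)

```text
clock: 10.85
eef_pos: [622.3, -234.0, 45.8]
eef_rot: [-3.142, 0.001, 2.84]
wrist_force: [-1.6, 0.1, 6.0]
finger_gap: 49.3
finger_force: 40.0
```

```bash
python3 -c "
from h import *
P=cam('side')[1];s=manip.read_state();print(s)
m=(np.hypot(P[...,0]-622,P[...,1]+234)<70)&(P[...,2]>67)&(P[...,2]<140)
"
```

```text
{'clock': 10.9, 'joints': array([-4.14773029e-01,  6.67553620e-01,  1.28026370e+00,  5.03238699e-05,
        1.19316105e+00, -1.68384484e+00]), 'qd': array([8.48489894e-04, 8.60243207e-04, 1.41718342e-04, 7.55043290e-04,
       1.47095158e-05, 5.83453765e-04]), 'effort': array([-3.36415144e-01, -6.72880054e+01, -3.17348778e+01, -1.68270981e-01,
       -2.73537599e-01, -1.05056557e-02]), 'eef_pos': array([ 622.27762242, -233.99331929,   45.83006718]), 'eef_rot': array([-3.14156985e+00,  6.15636519e-04,  2.83984961e+00]), 'wrist_force': array([-1.17403001,  0.51197926,  6.01360566]), 'moment': array([ 0.18686064,  0.21795248, -0.03970653]), 'finger_force': 39.99606728553772, 'finger_gap': 49.32831264825438}
```

move_arm([
  [0,0,-0.01,0],
  [0,0,-0.03,0],
  [0,0,-0.06,0],
  [0,0,-0.09,0],
  [0,0,-0.12,0],
  [0,0,-0.12,0],
  [0,0,-0.12,0],
])

```text
clock: 11.6
eef_pos: [621.8, -234.0, 164.7]
eef_rot: [-3.142, -0.001, 2.84]
wrist_force: [-0.1, 1.0, -2.8]
finger_gap: 49.4
finger_force: 40.0
```

```bash
python3 -c "
from h import *
print(manip.read_state()['finger_gap'])
go(429,384,165,2.9)"
```

```text
49.38203111888387
go (429, 384, 165) -> [ 3.678e-01  5.327e-01 -1.000e-04] turn -0.06 t 11.6
```

move_arm([
  [0.015,0.022,0,-0.06],
  [0.04,0.058,0,-0.06],
  [0.07,0.1,0,-0.06],
  [0.1,0.14,0,-0.06],
  [0.13,0.18,0,-0.06],
  [0.16,0.22,0,-0.06],
  [0.19,0.265,0,-0.06],
  [0.22,0.31,0,-0.06],
  [0.25,0.355,0,-0.06],
  [0.28,0.4,0,-0.06],
  [0.305,0.435,0,-0.06],
  [0.32,0.455,0,-0.06],
])

```text
clock: 12.8
eef_pos: [449.7, 297.6, 163.3]
eef_rot: [-3.14, -0.002, 2.901]
wrist_force: [1.3, -0.7, -2.6]
finger_gap: 49.2
finger_force: 40.0
```

```bash
python3 -c "
from h import *
print(manip.read_state()['finger_gap'])
go(417,387,60,2.88)"
```

```text
49.21212812007015
go (417, 387, 60) -> [0.0528 0.0792 0.1033] turn 0.021 t 12.8
```

move_arm([
  [0.025,0.04,0,0.02],
  [0.053,0.079,0,0.02],
  [0.053,0.079,0.03,0.02],
  [0.053,0.079,0.07,0.02],
  [0.053,0.079,0.1,0.02],
  [0.053,0.079,0.1,0.02],
  [0.053,0.079,0.1,0.02],
])

```text
clock: 13.5
eef_pos: [419.0, 384.7, 65.0]
eef_rot: [-3.14, -0.001, 2.88]
wrist_force: [0.1, -0.5, -1.6]
finger_gap: 49.2
finger_force: 40.0
```

```bash
python3 - <<'E'
from h import *
print(manip.read_state()['finger_gap'],manip.read_state()['eef_pos'])
f,P,c=cam('scene');h=cv2.cvtColor(f,cv2.COLOR_BGR2HSV)
m=cv2.inRange(h,(12,90,40),(26,255,255))>0;m&=(np.hypot(P[...,0]-417,P[...,1]-387)<90)&(P[...,2]>45)&(P[...,2]<140)
q=P[m];print(len(q),np.percentile(q,[1,5,50,95,99],axis=0).round(0))
tip()
cv2.imwrite('pics/t1.png',cv2.resize(f[60:210,330:530],(800,600)))
go(417,387,-13,2.88)
E
```

```text
49.16794066061637 [418.95950989 384.66770987  65.03783666]
239 [[401. 353.  86.]
 [404. 356.  89.]
 [436. 379. 106.]
 [449. 404. 109.]
 [452. 408. 111.]]
scene 725 [[419.2, 446.0, 26.2], [400.7, 451.0, 26.5], [462.7, 436.7, 26.8], [416.0, 324.6, 27.5]] [415.55 385.65]
side 514 [[374.1, 342.9, 26.3], [391.0, 338.0, 26.8], [381.8, 340.4, 27.2], [379.7, 341.7, 29.0]] [413.95 360.05]
[419.6 385.1  66.2] 49.30669619372523
go (417, 387, -13) -> [0.0033 0.0006 0.0799] turn -0.0 t 13.7
```

View pics/t1.png

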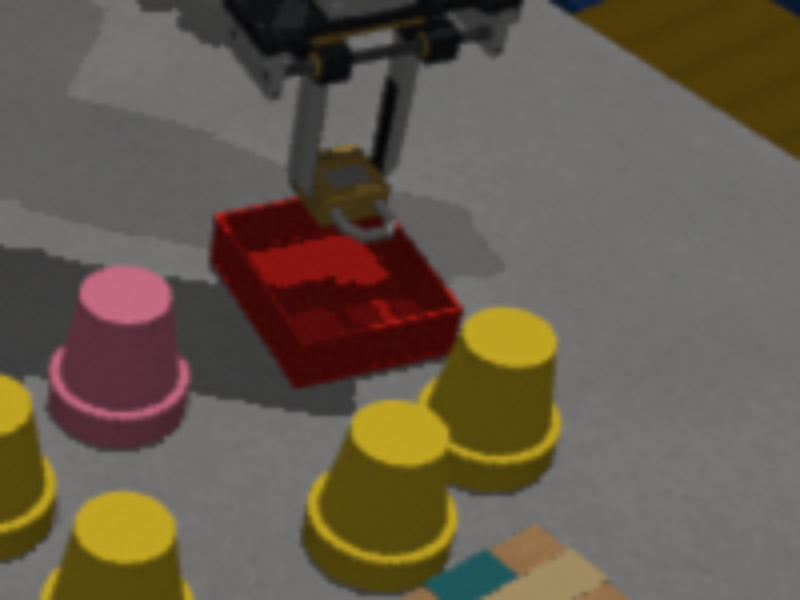

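The view shows the padlock in the fingers at (345,185), above the red tray and clear of its walls. Its underside is about 21 mm above the reported TCP, so the z bias is the same here. I lower it and release.

move_arm([
  [0.003,0,0.02,0],
  [0.003,0,0.04,0],
  [0.003,0,0.06,0],
  [0.003,0,0.07,0],
  [0.003,0,0.075,0],
  [0.003,0,0.078,0],
  [0.003,0,0.078,0],
])

```text
clock: 14.35
eef_pos: [416.6, 386.0, -12.1]
eef_rot: [3.141, 0.0, 2.88]
wrist_force: [-0.2, 1.0, -2.4]
finger_gap: 49.5
finger_force: 40.0
```

move_arm([
  [0,0,0,0],
  [0,0,0,0],
  [0,0,0,0],
  [0,0,0,0],
  [0,0,-0.02,0],
  [0,0,-0.06,0],
  [0,0,-0.1,0],
  [0,0,-0.14,0],
  [0,0,-0.17,0],
  [0,0,-0.18,0],
], jaw=0.064)

```text
clock: 15.35
eef_pos: [417.2, 386.5, 170.8]
eef_rot: [3.137, 0.003, 2.88]
wrist_force: [0.2, 0.5, 1.1]
finger_gap: 64.5
finger_force: 0.0
```

```bash
python3 - <<'E'
from h import *
f,P,c=cam('scene')
q=P[(np.hypot(P[...,0]-420,P[...,1]-385)<45)&(P[...,2]>15)&(P[...,2]<60)];print(len(q),np.median(q,0),manip.read_state()['finger_gap'])
for n in('scene','side'):[print(*o) for o in pails(n)]
go(502,-93,165,2.939)
E
```

```text
307 [424.8719955  379.15518262  26.54725418] 63.695374526131275
[439. 173.] 2512 91.6 [611.5 311.3] [609.4 314.9] [629.4 276.1]
[325. 178.] 1290 91.4 [465.9  64.4] [466.1  63.7] [464.4  65.8]
[359. 208.] 1434 91.7 [597.7  72.2] [597.4  72.9] [595.5  74. ]
[384. 304.] 361 90.9 [456.5  61.3] [459.8  64.7] None
[258. 372.] 2319 90.4 [621.2 261.3] [621.5 260.5] [623.2 259.3]
[235. 438.] 2641 90.5 [592.7 377.7] [592.7 377.1] [594.2 375.9]
go (502, -93, 165) -> [-0.2068 -0.4401  0.0016] turn -0.059 t 15.5
```

move_arm([
  [-0.02,-0.043,0,-0.059],
  [-0.207,-0.44,0,-0.059],
  [-0.207,-0.44,0,-0.059],
  [-0.207,-0.44,0,-0.059],
  [-0.207,-0.44,0,-0.059],
  [-0.207,-0.44,0,-0.059],
  [-0.207,-0.44,0,-0.059],
  [-0.207,-0.44,0,-0.059],
  [-0.207,-0.44,0,-0.059],
  [-0.207,-0.44,0,-0.059],
  [-0.207,-0.44,0,-0.059],
  [-0.207,-0.44,0,-0.059],
], jaw=0.0)

```text
clock: 16.7
eef_pos: [501.6, -93.0, 165.4]
eef_rot: [3.141, -0.003, 2.937]
wrist_force: [-0.4, 0.7, -0.5]
finger_gap: 0.4
finger_force: 0.0
```

```bash
python3 - <<'E'
from h import *
go(502,-93,20,2.939)
tip()
E
```

```text
go (502, -93, 20) -> [-8.000e-04  1.000e-04  1.454e-01] turn -0.002 t 16.7
scene 156 [[507.9, -92.2, 197.3], [510.8, -91.1, 201.7], [509.7, -92.8, 204.4], [511.9, -103.4, 208.5]] [503.95 -95.75]
side 170 [[494.0, -97.6, 199.4], [495.0, -93.3, 202.4], [495.6, -81.8, 205.9], [510.8, -83.2, 209.8]] [503.8  -89.85]
[501.6 -93.  165.4] 0.36035168479451435
```

move_arm([
  [0,0,0.05,0],
  [0,0,0.1,0],
  [0,0,0.13,0],
  [0,0,0.14,0],
  [0,0,0.146,0],
  [0,0,0.146,0],
  [0,0,0.146,0],
])

```text
clock: 17.5
eef_pos: [503.3, -92.8, 22.8]
eef_rot: [-3.141, 0.002, 2.939]
wrist_force: [-0.3, 0.4, -0.0]
finger_gap: 0.3
finger_force: 0.0
```

move_arm([
  [0,0,0.002,0],
  [0,0,0.004,0],
  [0,0,0.004,0],
  [0,0,0.004,0],
])

```text
clock: 17.9
eef_pos: [502.5, -92.9, 17.5]
eef_rot: [-3.142, 0.0, 2.939]
wrist_force: [0.3, -0.2, -0.4]
finger_gap: 0.9
finger_force: 0.0
```

move_arm([
  [0,0,0.001,0],
  [0,0,0.002,0],
  [0,0,0.002,0],
])

```text
clock: 18.2
eef_pos: [502.3, -92.8, 15.2]
eef_rot: [-3.142, -0.0, 2.939]
wrist_force: [0.2, -0.3, 0.4]
finger_gap: 0.4
finger_force: 0.0
```

move_arm([
  [0,0,0.001,0],
  [0,0,0.002,0],
  [0,0,0.002,0],
])

```text
clock: 18.5
eef_pos: [502.3, -92.8, 13.2]
eef_rot: [3.142, -0.0, 2.939]
wrist_force: [0.4, 0.2, 0.7]
finger_gap: 0.4
finger_force: 0.0
```

Near contact. I continue in small steps.

move_arm([
  [0,0,0.001,0],
  [0,0,0.002,0],
  [0,0,0.002,0],
])

```text
clock: 18.8
eef_pos: [502.6, -92.9, 11.4]
eef_rot: [-3.142, 0.0, 2.939]
wrist_force: [1.0, -0.5, 2.0]
finger_gap: 0.7
finger_force: 0.9
```

move_arm([
  [0,0,0.001,0],
  [0,0,0.002,0],
  [0,0,0.002,0],
])

```text
clock: 19.1
eef_pos: [502.7, -92.9, 9.5]
eef_rot: [-3.142, 0.001, 2.939]
wrist_force: [2.2, -0.2, 2.5]
finger_gap: 0.4
finger_force: 1.5
```

move_arm([
  [0,0,0.001,0],
  [0,0,0.0015,0],
  [0,0,0.0015,0],
])

```text
clock: 19.4
eef_pos: [502.6, -92.9, 8.0]
eef_rot: [-3.142, 0.001, 2.939]
wrist_force: [3.1, -0.6, 4.1]
finger_gap: 0.1
finger_force: 2.0
```

move_arm([
  [0,0,0.001,0],
  [0,0,0.0015,0],
  [0,0,0.0015,0],
])

```text
clock: 19.7
eef_pos: [502.8, -92.9, 6.7]
eef_rot: [-3.142, 0.001, 2.939]
wrist_force: [1.4, -1.1, 6.7]
finger_gap: 0.5
finger_force: 3.6
```

move_arm([
  [0,0,0.001,0],
  [0,0,0.001,0],
  [0,0,0.001,0],
])

```text
clock: 20.0
eef_pos: [503.0, -92.9, 6.3]
eef_rot: [-3.142, 0.001, 2.939]
wrist_force: [-1.6, 1.0, 15.6]
finger_gap: 0.7
finger_force: 7.8
```

The blue key bottomed (15 N). I retreat and go to the first pail at (596,74).

move_arm([
  [0,0,-0.03,0],
  [0,0,-0.07,0],
  [0,0,-0.11,0],
  [0,0,-0.14,0],
  [0,0,-0.14,0],
], jaw=0.094)

```text
clock: 20.5
eef_pos: [503.5, -93.1, 148.7]
eef_rot: [-3.141, 0.005, 2.939]
wrist_force: [0.9, 0.3, -0.8]
finger_gap: 37.0
finger_force: 0.0
```

```bash
python3 - <<'E'
from h import *
for n in('scene','side'):[print(*o) for o in pails(n)]
go(596,74,110,2.939)
E
```

```text
[439. 173.] 2507 91.6 [610.8 311.7] [610.7 316.4] [631.  281.8]
[325. 178.] 1286 91.5 [467.   63.6] [465.9  64.2] [464.   66.3]
[359. 208.] 1441 91.3 [598.   72.3] [597.   72.7] [595.8  73.9]
[315. 303.] 1783 90.3 [594.7  76.6] [594.6  75.6] [596.2  74.3]
[376. 322.] 1946 90.2 [463.8  68.5] [463.3  66.9] [465.2  65.8]
[258. 372.] 2324 90.5 [621.2 261.2] [621.1 260.5] [623.3 259.5]
[237. 438.] 2911 90.4 [592.4 377.7] [593.  377.1] [594.5 376.2]
go (596, 74, 110) -> [-0.0586  0.1823  0.0346] turn -0.0 t 20.6
```

move_arm([
  [-0.029,0.09,0,0],
  [-0.058,0.182,0,0],
  [-0.058,0.182,0,0],
  [-0.058,0.182,0,0],
  [-0.058,0.182,0,0],
  [-0.058,0.182,0,0],
  [-0.058,0.182,0,0],
  [-0.058,0.182,0,0],
  [-0.058,0.182,0.03,0],
  [-0.058,0.182,0.03,0],
])

```text
clock: 21.6
eef_pos: [594.0, 72.8, 112.3]
eef_rot: [-3.14, -0.005, 2.938]
wrist_force: [0.0, -0.3, -0.1]
finger_gap: 94.0
finger_force: 0.0
```

```bash
python3 - <<'E'
from h import *
go(596,74,11,2.939)
E
```

```text
go (596, 74, 11) -> [-0.0022  0.0018  0.1013] turn -0.001 t 21.6
```

move_arm([
  [0,0,0.03,0],
  [0,0,0.06,0],
  [0,0,0.09,0],
  [0,0,0.105,0],
  [0,0,0.108,0],
  [0,0,0.108,0],
])

```text
clock: 22.2
eef_pos: [596.4, 73.6, 8.4]
eef_rot: [3.141, 0.001, 2.939]
wrist_force: [-0.5, 0.5, -0.1]
finger_gap: 94.3
finger_force: 0.0
```

move_arm([
  [0,0,0,0],
  [0,0,0,0],
  [0,0,0,0],
  [0,0,0,0],
  [0,0,0,0],
  [0,0,0,0],
  [0,0,0,0],
  [0,0,0,0],
  [0,0,0,0],
], jaw=0.04, squeeze=25)

```text
clock: 23.1
eef_pos: [596.3, 73.8, 8.1]
eef_rot: [3.141, 0.001, 2.939]
wrist_force: [-0.9, -0.3, 6.9]
finger_gap: 72.5
finger_force: 25.2
```

move_arm([
  [0,0,-0.01,0],
  [0,0,-0.03,0],
  [0,0,-0.06,0],
  [0,0,-0.09,0],
  [0,0,-0.12,0],
  [0,0,-0.12,0],
  [0,0,-0.12,0],
  [0,0,-0.12,0],
])

```text
clock: 23.9
eef_pos: [595.2, 73.7, 126.1]
eef_rot: [-3.141, -0.002, 2.939]
wrist_force: [0.4, -0.5, -0.4]
finger_gap: 72.5
finger_force: 24.6
```

```bash
cat >> h.py <<'E'
def held(fps=None):
    # held pail: collar fit of the yellow blob around the gripper, both cameras
    e=manip.read_state()['eef_pos'];out=[]
    for n in('scene','side'):
        f,P,c=cam(n);h=cv2.cvtColor(f,cv2.COLOR_BGR2HSV)
        m=(h[...,0]>20)&(h[...,0]<35)&(h[...,1]>130)&(np.hypot(P[...,0]-e[0],P[...,1]-e[1])<75)&(P[...,2]>e[2]-35)&(P[...,2]<e[2]+110)
        q=P[m];
        if len(q)<50: print(n,'few',len(q));continue
        zb=np.percentile(q[:,2],0.5);s=q[(q[:,2]>zb+3)&(q[:,2]<zb+23)]
        cc=fitc(s[:,:2],46.5);out.append(cc);print(n,len(q),'bottom',round(zb,1),'top',np.percentile(q[:,2],99).round(1),'collar',cc.round(1))
    print('mean',np.mean(out,0).round(1),'eef',e.round(1),'gap',manip.read_state()['finger_gap'])
E
python3 - <<'E'
from h import *
held()
go(650.5,-222,150,2.939)
E
```

```text
scene 1646 bottom 118.5 top 209.7 collar [594.2  73.8]
side 1795 bottom 118.6 top 208.3 collar [595.4  73.9]
mean [594.8  73.8] eef [595.2  73.7 126.1] gap 72.17741477534993
go (650.5, -222, 150) -> [-0.1136 -0.2785 -0.024 ] turn -0.0 t 24.0
```

move_arm([
  [-0.008,-0.02,0,0],
  [-0.02,-0.05,0,0],
  [-0.036,-0.09,0,0],
  [-0.053,-0.13,0,0],
  [-0.069,-0.17,0,0],
  [-0.085,-0.21,0,0],
  [-0.1,-0.245,0,0],
  [-0.11,-0.27,0,0],
  [-0.1135,-0.278,0,0],
  [-0.1135,-0.278,0,0],
  [-0.1135,-0.278,0,0],
])

```text
clock: 25.1
eef_pos: [650.9, -220.2, 126.9]
eef_rot: [3.141, -0.001, 2.94]
wrist_force: [-0.1, 0.1, -0.8]
finger_gap: 72.4
finger_force: 24.6
```

```bash
python3 - <<'E'
from h import *
held()
S=cam('side');D=cam('scene')
go(650.5,-222,73.5,2.939)
E
```

```text
scene 2124 bottom 119.5 top 210.4 collar [ 649.9 -220.4]
side 1214 bottom 120.9 top 209.1 collar [ 651.2 -220.2]
mean [ 650.5 -220.3] eef [ 650.9 -220.2  126.9] gap 72.59458491972858
go (650.5, -222, 73.5) -> [ 0.0003 -0.0018  0.0541] turn 0.001 t 25.3
```

move_arm([
  [0,-0.001,0.02,0],
  [0,-0.001,0.04,0],
  [0,-0.001,0.048,0],
  [0,-0.001,0.051,0],
  [0,-0.001,0.053,0],
  [0,-0.001,0.053,0],
  [0,-0.001,0.053,0],
])

```text
clock: 26.0
eef_pos: [651.2, -222.5, 75.2]
eef_rot: [-3.141, 0.001, 2.939]
wrist_force: [0.2, 0.9, -0.9]
finger_gap: 72.5
finger_force: 24.6
```

move_arm([
  [0,0,0.001,0],
  [0,0,0.0015,0],
  [0,0,0.0015,0],
  [0,0,0.0015,0],
])

```text
clock: 26.4
eef_pos: [650.9, -222.5, 73.2]
eef_rot: [-3.142, 0.0, 2.939]
wrist_force: [-0.5, -0.2, 2.5]
finger_gap: 72.2
finger_force: 24.9
```

move_arm([
  [0,0,0,0],
  [0,0,0,0],
  [0,0,0,0],
  [0,0,0,0],
  [0,0,0,0],
  [0,0,0,0],
  [0,0,-0.02,0],
  [0,0,-0.05,0],
  [0,0,-0.09,0],
  [0,0,-0.1,0],
  [0,0,-0.1,0],
], jaw=0.094)

```text
clock: 27.5
eef_pos: [651.5, -222.6, 174.7]
eef_rot: [-3.141, 0.003, 2.939]
wrist_force: [0.2, -0.6, -0.7]
finger_gap: 94.3
finger_force: 0.0
```

```bash
python3 - <<'E'
from h import *
for n in('scene','side'):[print(*o) for o in pails(n)]
go(490,-152.8,170,2.939);go(490,-152.8,6.3,2.939)
E
```

```text
[439. 173.] 2499 91.6 [611.5 309.8] [610.5 315.7] [629.2 276.7]
[325. 178.] 1278 91.2 [466.5  64.1] [466.7  63.9] [463.9  65.4]
[259. 263.] 1974 156.5 [ 651.9 -223.4] [ 651.  -223.4] [ 649.9 -222.4]
[347. 189.] 1285 155.0 [ 648.6 -217.7] [ 648.3 -218. ] [ 651.4 -221.8]
[377. 322.] 1955 90.4 [463.5  68.3] [463.4  67. ] [464.8  65.8]
[258. 372.] 2314 90.3 [621.4 261.2] [621.9 261.4] [623.3 259.2]
[237. 438.] 2914 90.4 [592.5 377.8] [592.7 377.4] [594.6 376.4]
go (490, -152.8, 170) -> [0.1711 0.0357 0.0017] turn -0.0 t 27.6
go (490, -152.8, 6.3) -> [0.1709 0.0356 0.1654] turn -0.0 t 27.6
```

move_arm([
  [0.02,0.004,0,0],
  [0.06,0.012,0,0],
  [0.11,0.022,0,0],
  [0.15,0.031,0,0],
  [0.171,0.0357,0,0],
  [0.171,0.0357,0,0],
  [0.171,0.0357,0.03,0],
  [0.171,0.0357,0.07,0],
  [0.171,0.0357,0.11,0],
  [0.171,0.0357,0.14,0],
  [0.171,0.0357,0.15,0],
  [0.171,0.0357,0.15,0],
], jaw=0.0)

```text
clock: 28.8
eef_pos: [490.0, -152.8, 21.4]
eef_rot: [3.141, -0.003, 2.939]
wrist_force: [-1.5, -0.0, 0.2]
finger_gap: 2.2
finger_force: 0.0
```

```bash
python3 - <<'E'
from h import *
print(manip.read_state()['finger_gap']);go(490,-152.8,6.3,2.939)
E
```

```text
2.204854451333691
go (490, -152.8, 6.3) -> [-0.      0.      0.0151] turn -0.0 t 28.8
```

move_arm([
  [0,0,0,0],
  [0,0,0.003,0],
  [0,0,0.006,0],
  [0,0,0.009,0],
  [0,0,0.011,0],
  [0,0,0.0125,0],
  [0,0,0.0135,0],
  [0,0,0.0145,0],
  [0,0,0.0145,0],
])

```text
clock: 29.7
eef_pos: [491.0, -153.1, 8.6]
eef_rot: [-3.141, 0.001, 2.939]
wrist_force: [3.3, 0.3, 4.8]
finger_gap: 0.4
finger_force: 2.0
```

move_arm([
  [0,0,0.001,0],
  [0,0,0.001,0],
  [0,0,0.001,0],
])

```text
clock: 30.0
eef_pos: [490.6, -153.0, 7.5]
eef_rot: [-3.142, 0.0, 2.939]
wrist_force: [2.4, -0.0, 5.1]
finger_gap: 0.3
finger_force: 2.2
```

move_arm([
  [0,0,0.001,0],
  [0,0,0.0015,0],
  [0,0,0.0015,0],
])

```text
clock: 30.3
eef_pos: [490.9, -153.1, 6.5]
eef_rot: [-3.141, 0.001, 2.939]
wrist_force: [0.9, 0.8, 11.3]
finger_gap: 0.2
finger_force: 6.0
```

move_arm([
  [0,0,0.0005,0],
  [0,0,0.0005,0],
])

```text
clock: 30.5
eef_pos: [491.0, -153.2, 6.4]
eef_rot: [-3.141, 0.001, 2.939]
wrist_force: [-1.0, 0.4, 16.4]
finger_gap: -0.1
finger_force: 8.2
```

Orange is fully down. I retreat and go to the pail at (464.5,66).

move_arm([
  [0,0,-0.03,0],
  [0,0,-0.07,0],
  [0,0,-0.11,0],
  [0,0,-0.13,0],
  [0,0,-0.13,0],
], jaw=0.094)

```text
clock: 31.0
eef_pos: [491.1, -153.3, 137.4]
eef_rot: [-3.141, 0.003, 2.939]
wrist_force: [0.4, 0.2, -0.4]
finger_gap: 37.2
finger_force: 0.0
```

```bash
python3 - <<'E'
from h import *
for n in('scene','side'):
    F=cam(n);[print(*o) for o in pails(n,fp=F)]
    h=cv2.cvtColor(F[0],cv2.COLOR_BGR2HSV);P=F[1];m=(h[...,0]>155)&(h[...,0]<174)&(h[...,1]>70)&(P[...,2]>10)&(P[...,2]<100)&(np.abs(P[...,1])<400)
    if m.sum()>50:print('pink',m.sum(),np.median(P[m],0))
go(464.5,65.8,110,2.939);go(464.5,65.8,8.3,2.939)
E
```

```text
[439. 173.] 2512 91.5 [611.2 311.1] [610.1 316.5] [632.5 285.6]
[325. 178.] 1288 91.7 [466.2  63.7] [465.3  64.3] [463.8  65.8]
[259. 262.] 1978 156.1 [ 652.  -223.2] [ 651.  -223.1] [ 649.9 -222.5]
pink 1127 [448.65248052 183.79913597  55.66584725]
[347. 188.] 1283 155.2 [ 649.4 -218.2] [ 649.4 -218.9] [ 651.1 -222. ]
[377. 322.] 1954 90.5 [463.9  68. ] [463.3  67.1] [464.8  65.6]
[258. 372.] 2325 90.4 [621.4 261.2] [621.6 260.4] [623.1 259.2]
[237. 438.] 2911 90.5 [592.5 377.8] [592.5 377.2] [594.5 376.3]
pink 2451 [422.80287708 220.80908003  63.78193231]
go (464.5, 65.8, 110) -> [0.0688 0.2089 0.0244] turn -0.0 t 31.1
go (464.5, 65.8, 8.3) -> [0.0686 0.2089 0.1261] turn -0.0 t 31.1
```

move_arm([
  [0.017,0.05,0,0],
  [0.034,0.1,0,0],
  [0.05,0.15,0,0],
  [0.0686,0.209,0,0],
  [0.0686,0.209,0,0],
  [0.0686,0.209,0,0],
  [0.0686,0.209,0,0],
  [0.0686,0.209,0.03,0],
  [0.0686,0.209,0.03,0],
])

```text
clock: 32.0
eef_pos: [463.6, 64.2, 102.1]
eef_rot: [-3.14, -0.006, 2.937]
wrist_force: [-0.1, 0.1, 0.2]
finger_gap: 93.8
finger_force: 0.0
```

```bash
python3 - <<'E'
from h import *
print(manip.read_state()['finger_gap']);go(464.5,65.8,8.3,2.939)
E
```

```text
93.79082458638226
go (464.5, 65.8, 8.3) -> [-0.0011  0.0019  0.0938] turn -0.002 t 32.0
```

move_arm([
  [0,0,0.03,0],
  [0,0,0.06,0],
  [0,0,0.08,0],
  [0,0,0.093,0],
  [0,0,0.096,0],
  [0,0,0.096,0],
])

```text
clock: 32.6
eef_pos: [465.8, 65.2, 9.8]
eef_rot: [3.142, 0.0, 2.938]
wrist_force: [0.7, 0.2, -0.8]
finger_gap: 93.7
finger_force: 0.0
```

move_arm([
  [0,0,0,0],
  [0,0,0,0],
  [0,0,0,0],
  [0,0,0,0],
  [0,0,0,0],
  [0,0,0,0],
  [0,0,0,0],
  [0,0,0,0],
  [0,0,0,0],
], jaw=0.04, squeeze=25)

```text
clock: 33.5
eef_pos: [465.8, 65.6, 9.8]
eef_rot: [3.141, 0.001, 2.939]
wrist_force: [-0.8, 0.3, 6.8]
finger_gap: 71.3
finger_force: 25.1
```

move_arm([
  [0,0,-0.01,0],
  [0,0,-0.03,0],
  [0,0,-0.06,0],
  [0,0,-0.1,0],
  [0,0,-0.14,0],
  [0,0,-0.18,0],
  [0,0,-0.185,0],
  [0,0,-0.185,0],
  [0,0,-0.185,0],
])

```text
clock: 34.4
eef_pos: [464.8, 65.5, 193.1]
eef_rot: [-3.141, -0.002, 2.939]
wrist_force: [-0.0, 1.0, -1.5]
finger_gap: 71.5
finger_force: 24.6
```

```bash
python3 - <<'E'
from h import *
held()
go(650.5,-222,195,2.939)
E
```

```text
scene 1639 bottom 184.1 top 274.7 collar [463.   65.6]
side 2011 bottom 184.7 top 273.2 collar [463.9  65.5]
mean [463.4  65.5] eef [464.8  65.5 193.1] gap 71.60409862045088
go (650.5, -222, 195) -> [-0.2398 -0.2442 -0.0025] turn -0.0 t 34.5
```

move_arm([
  [-0.015,-0.015,0,0],
  [-0.04,-0.04,0,0],
  [-0.07,-0.07,0,0],
  [-0.1,-0.1,0,0],
  [-0.13,-0.13,0,0],
  [-0.16,-0.16,0,0],
  [-0.19,-0.19,0,0],
  [-0.215,-0.218,0,0],
  [-0.235,-0.238,0,0],
  [-0.2414,-0.244,0,0],
  [-0.2414,-0.244,0,0],
  [-0.2414,-0.244,0,0],
])

```text
clock: 35.7
eef_pos: [652.4, -221.1, 193.7]
eef_rot: [3.141, -0.001, 2.939]
wrist_force: [-0.1, -0.6, -0.7]
finger_gap: 71.6
finger_force: 24.6
```

move_arm([
  [0,0,0,0],
  [0,0,0,0],
])

```text
clock: 35.9
eef_pos: [652.6, -221.2, 194.9]
eef_rot: [-3.142, 0.0, 2.94]
wrist_force: [0.3, 0.1, -1.6]
finger_gap: 71.6
finger_force: 24.6
```

```bash
python3 - <<'E'
from h import *
held()
E
```

```text
scene 2428 bottom 185.4 top 276.4 collar [ 650.9 -221.1]
side 1379 bottom 183.9 top 275.3 collar [ 652.3 -220.7]
mean [ 651.6 -220.9] eef [ 652.6 -221.2  194.9] gap 71.62753675045042
```

move_arm([
  [0.0006,-0.0014,0.015,0],
  [0.0006,-0.0014,0.03,0],
  [0.0006,-0.0014,0.045,0],
  [0.0006,-0.0014,0.06,0],
  [0.0006,-0.0014,0.072,0],
  [0.0006,-0.0014,0.08,0],
  [0.0006,-0.0014,0.085,0],
  [0.0006,-0.0014,0.085,0],
])

```text
clock: 36.8
eef_pos: [651.8, -223.3, 108.8]
eef_rot: [3.141, -0.001, 2.939]
wrist_force: [0.2, 0.7, -0.9]
finger_gap: 71.9
finger_force: 24.6
```

move_arm([
  [0,0,0.003,0],
  [0,0,0.006,0],
  [0,0,0.009,0],
  [0,0,0.009,0],
  [0,0,0.009,0],
])

```text
clock: 37.3
eef_pos: [652.2, -223.4, 100.9]
eef_rot: [-3.141, 0.001, 2.939]
wrist_force: [0.7, -0.9, 4.3]
finger_gap: 71.3
finger_force: 25.0
```

move_arm([
  [0,0,0.001,0],
  [0,0,0.0015,0],
  [0,0,0.0015,0],
])

```text
clock: 37.6
eef_pos: [652.3, -223.5, 100.8]
eef_rot: [-3.141, 0.002, 2.939]
wrist_force: [-4.9, 1.9, 13.8]
finger_gap: 71.9
finger_force: 25.7
```

```bash
python3 - <<'E'
from h import *
for n in('scene','side'):[print(*o) for o in pails(n)]
E
```

```text
[439. 173.] 2512 91.5 [611.4 312.7] [609.8 316.3] [632.2 282.2]
[259. 259.] 2307 182.1 [ 652.9 -224.2] [ 652.2 -223.9] [ 650.4 -223.2]
[349. 186.] 1415 180.6 [ 643.7 -221. ] [ 645.3 -221.3] [ 651.4 -223. ]
[258. 372.] 2318 90.2 [621.2 261.2] [621.7 260.4] [623.2 259.5]
[237. 438.] 2914 90.3 [592.6 377.7] [592.7 377.6] [594.4 376.1]
```

Top at 181 mm means fully home. I release and go to the next pail at (623,259).

move_arm([
  [0,0,0,0],
  [0,0,0,0],
  [0,0,0,0],
  [0,0,0,0],
  [0,0,0,0],
  [0,0,0,0],
  [0,0,-0.02,0],
  [0,0,-0.05,0],
  [0,0,-0.085,0],
  [0,0,-0.09,0],
  [0,0,-0.09,0],
], jaw=0.094)

```text
clock: 38.8
eef_pos: [652.2, -223.4, 189.7]
eef_rot: [-3.141, 0.002, 2.939]
wrist_force: [0.2, 0.8, -0.9]
finger_gap: 94.1
finger_force: 0.0
```

```bash
python3 - <<'E'
from h import *
go(623.2,259.3,110,2.939)
E
```

```text
go (623.2, 259.3, 110) -> [0.1258 0.467  0.0794] turn -0.0 t 38.8
```

move_arm([
  [0.005,0.02,0,0],
  [0.1258,0.467,0,0],
  [0.1258,0.467,0,0],
  [0.1258,0.467,0,0],
  [0.1258,0.467,0,0],
  [0.1258,0.467,0,0],
  [0.1258,0.467,0,0],
  [0.1258,0.467,0,0],
  [0.1258,0.467,0,0],
  [0.1258,0.467,0,0],
  [0.1258,0.467,0,0],
  [0.1258,0.467,0,0],
])

```text
clock: 40.0
eef_pos: [621.3, 261.6, 187.0]
eef_rot: [-3.14, -0.002, 2.942]
wrist_force: [-0.3, -0.8, -0.3]
finger_gap: 93.9
finger_force: 0.0
```

move_arm([
  [0,0,0.04,0],
  [0,0,0.075,0],
  [0,0,0.08,0],
  [0,0,0.08,0],
])

```text
clock: 40.4
eef_pos: [622.6, 258.1, 108.6]
eef_rot: [-3.141, -0.001, 2.937]
wrist_force: [-0.2, -0.5, 1.1]
finger_gap: 93.9
finger_force: 0.0
```

```bash
python3 - <<'E'
from h import *
go(623.2,259.3,9,2.939)
for n in('scene','side'):[print(*o) for o in pails(n)]
E
```

```text
go (623.2, 259.3, 9) -> [-0.0005  0.0014  0.0996] turn -0.002 t 40.4
[438. 174.] 2426 91.6 [616.2 298.7] [610.2 315.3] [629.4 279.4]
[259. 258.] 2369 182.2 [ 652.4 -224. ] [ 652. -224.] [ 650.4 -223.2]
[258. 372.] 2324 90.5 [621.3 261.3] [621.3 261.2] [623.3 259.4]
[237. 438.] 2912 90.5 [592.6 377.5] [592.6 376.9] [594.5 376.2]
```

move_arm([
  [0,0.0005,0.03,0],
  [0,0.0005,0.06,0],
  [0,0.0005,0.085,0],
  [0,0.0005,0.098,0],
  [0,0.0005,0.101,0],
  [0,0.0005,0.101,0],
])

```text
clock: 41.1
eef_pos: [623.6, 260.1, 9.2]
eef_rot: [3.141, 0.001, 2.939]
wrist_force: [-0.1, 0.1, 0.9]
finger_gap: 94.1
finger_force: 0.0
```

move_arm([
  [0,0,0,0],
  [0,0,0,0],
  [0,0,0,0],
  [0,0,0,0],
  [0,0,0,0],
  [0,0,0,0],
  [0,0,0,0],
  [0,0,0,0],
  [0,0,0,0],
], jaw=0.04)

```text
clock: 42.0
eef_pos: [623.2, 260.0, 8.7]
eef_rot: [3.141, 0.001, 2.939]
wrist_force: [-0.6, -0.2, 6.4]
finger_gap: 72.3
finger_force: 25.2
```

move_arm([
  [0,0,-0.01,0],
  [0,0,-0.03,0],
  [0,0,-0.06,0],
  [0,0,-0.1,0],
  [0,0,-0.14,0],
  [0,0,-0.18,0],
  [0,0,-0.205,0],
  [0,0,-0.21,0],
  [0,0,-0.21,0],
])

```text
clock: 42.9
eef_pos: [622.8, 260.0, 217.8]
eef_rot: [3.141, 0.0, 2.939]
wrist_force: [0.2, 0.3, -1.3]
finger_gap: 71.8
finger_force: 24.6
```

```bash
cat >> h.py <<'E'
def shift(a,b):
    s=manip.read_state();M=R.from_euler('xyz',s['eef_rot']).as_matrix();print('shift',(M.T@np.array([b[0]-a[0],b[1]-a[1],0])/1000).round(4))
E
python3 - <<'E'
from h import *
held()
go(651,-223,219,2.939)
E
```

```text
scene 1701 bottom 209.8 top 300.6 collar [622.2 259.9]
side 3221 bottom 208.6 top 297.9 collar [622.7 260. ]
mean [622.4 260. ] eef [622.8 260.  217.8] gap 71.86851564654359
go (651, -223, 219) -> [-0.1254 -0.4671 -0.0029] turn -0.0 t 43.0
```

move_arm([
  [-0.005,-0.02,0,0],
  [-0.0147,-0.055,0,0],
  [-0.0255,-0.095,0,0],
  [-0.0362,-0.135,0,0],
  [-0.0469,-0.175,0,0],
  [-0.0576,-0.215,0,0],
  [-0.0683,-0.255,0,0],
  [-0.079,-0.295,0,0],
  [-0.0898,-0.335,0,0],
  [-0.1005,-0.375,0,0],
  [-0.1112,-0.415,0,0],
  [-0.12,-0.447,0,0],
])

```text
clock: 44.2
eef_pos: [649.2, -205.3, 216.4]
eef_rot: [3.142, -0.002, 2.937]
wrist_force: [-0.1, 0.9, -0.7]
finger_gap: 72.4
finger_force: 24.6
```

move_arm([
  [-0.004,-0.016,0,0],
  [-0.0052,-0.0204,0,0],
  [-0.0052,-0.0204,0,0],
  [-0.0052,-0.0204,0,0],
  [-0.0052,-0.0204,0,0],
])

```text
clock: 44.7
eef_pos: [651.5, -221.7, 218.1]
eef_rot: [3.141, 0.0, 2.94]
wrist_force: [0.2, -0.9, -0.5]
finger_gap: 72.5
finger_force: 24.6
```

```bash
python3 - <<'E'
from h import *
held()
E
```

```text
scene 2551 bottom 209.7 top 300.8 collar [ 650.9 -221.6]
side 1411 bottom 209.5 top 299.4 collar [ 652.  -221.7]
mean [ 651.5 -221.7] eef [ 651.5 -221.7  218.1] gap 71.80436356982607
```

move_arm([
  [0.0002,-0.0014,0.015,0],
  [0.0002,-0.0014,0.03,0],
  [0.0002,-0.0014,0.045,0],
  [0.0002,-0.0014,0.06,0],
  [0.0002,-0.0014,0.072,0],
  [0.0002,-0.0014,0.08,0],
  [0.0002,-0.0014,0.084,0],
  [0.0002,-0.0014,0.084,0],
])

```text
clock: 45.6
eef_pos: [650.8, -224.4, 133.6]
eef_rot: [3.142, -0.0, 2.939]
wrist_force: [0.2, 0.6, -0.5]
finger_gap: 72.1
finger_force: 24.6
```

move_arm([
  [0,0,0.003,0],
  [0,0,0.006,0],
  [0,0,0.008,0],
  [0,0,0.008,0],
  [0,0,0.008,0],
])

```text
clock: 46.1
eef_pos: [650.9, -224.4, 125.9]
eef_rot: [-3.142, 0.0, 2.939]
wrist_force: [0.3, -0.1, -0.1]
finger_gap: 72.4
finger_force: 24.6
```

move_arm([
  [0,0,0.001,0],
  [0,0,0.0015,0],
  [0,0,0.0015,0],
])

```text
clock: 46.4
eef_pos: [651.1, -224.5, 125.6]
eef_rot: [-3.141, 0.001, 2.939]
wrist_force: [-2.7, 1.2, 7.8]
finger_gap: 71.8
finger_force: 25.3
```

```bash
python3 - <<'E'
from h import *
for n in('scene','side'):[print(*o) for o in pails(n)]
E
```

```text
[453. 161.] 1267 91.3 [596.2 374.1] [596.7 375.2] [593.9 375.9]
[258. 254.] 2753 208.0 [ 652.3 -225.4] [ 652.1 -225.4] [ 650.2 -224.5]
[349. 182.] 1760 206.6 [ 642.9 -222.4] [ 645.2 -222.6] [ 651.3 -224. ]
[237. 438.] 2910 90.4 [592.6 377.9] [592.8 376.9] [594.4 376.3]
```

move_arm([
  [0,0,0,0],
  [0,0,0,0],
  [0,0,0,0],
  [0,0,0,0],
  [0,0,0,0],
  [0,0,0,0],
  [0,0,-0.02,0],
  [0,0,-0.05,0],
  [0,0,-0.085,0],
  [0,0,-0.09,0],
  [0,0,-0.09,0],
], jaw=0.094)

```text
clock: 47.6
eef_pos: [651.1, -224.5, 215.2]
eef_rot: [-3.141, 0.002, 2.939]
wrist_force: [0.6, -0.2, -0.1]
finger_gap: 94.0
finger_force: 0.0
```

```bash
python3 - <<'E'
from h import *
[print(*o) for o in pails('scene')]
go(594.3,376.2,110,2.939)
E
```

```text
[453. 160.] 1257 91.5 [595.6 374. ] [596.3 373.8] [594.  376.1]
[257. 254.] 2810 208.0 [ 652.4 -225.8] [ 651.7 -225.3] [ 650.1 -224.5]
go (594.3, 376.2, 110) -> [0.1761 0.5769 0.1037] turn -0.0 t 47.6
```

move_arm([
  [0.006,0.02,0,0],
  [0.176,0.577,0,0],
  [0.176,0.577,0,0],
  [0.176,0.577,0,0],
  [0.176,0.577,0,0],
  [0.176,0.577,0,0],
  [0.176,0.577,0,0],
  [0.176,0.577,0,0],
  [0.176,0.577,0,0],
  [0.176,0.577,0,0],
  [0.176,0.577,0,0],
  [0.176,0.577,0,0],
])

```text
clock: 48.85
eef_pos: [596.7, 345.7, 212.4]
eef_rot: [-3.14, -0.002, 2.939]
wrist_force: [0.6, -0.8, -0.7]
finger_gap: 93.9
finger_force: 0.0
```

```bash
python3 - <<'E'
from h import *
go(594.3,376.2,110,2.939)
E
```

```text
go (594.3, 376.2, 110) -> [0.0082 0.0296 0.1023] turn -0.0 t 48.9
```

move_arm([
  [0.009,0.03,0,0],
  [0.009,0.03,0.04,0],
  [0.009,0.03,0.08,0],
  [0.009,0.03,0.1,0],
  [0.009,0.03,0.1,0],
  [0.009,0.03,0.1,0],
  [0.009,0.03,0.1,0],
])

```text
clock: 49.55
eef_pos: [595.5, 375.4, 115.9]
eef_rot: [3.14, 0.002, 2.939]
wrist_force: [-0.7, -0.4, 1.3]
finger_gap: 94.0
finger_force: 0.0
```

```bash
python3 - <<'E'
from h import *
go(594.3,376.2,9,2.939)
for n in('scene','side'):[print(*o) for o in pails(n)]
E
```

```text
go (594.3, 376.2, 9) -> [0.0015 0.0004 0.1069] turn -0.0 t 49.5
[453. 161.] 1255 91.5 [596.1 373.1] [595.4 374. ] [593.9 376. ]
[258. 254.] 2807 207.9 [ 652.5 -225.7] [ 650.5 -224.9] [ 650.3 -224.6]
[347. 163.] 899 207.1 [ 649.3 -219.8] [ 648.9 -222.6] None
[237. 438.] 2910 90.4 [592.5 378. ] [593.4 377.4] [594.4 376.2]
```

move_arm([
  [0.001,0.0003,0.03,0],
  [0.001,0.0003,0.06,0],
  [0.001,0.0003,0.085,0],
  [0.001,0.0003,0.1,0],
  [0.001,0.0003,0.105,0],
  [0.001,0.0003,0.105,0],
])

```text
clock: 50.25
eef_pos: [594.2, 375.8, 9.8]
eef_rot: [3.141, 0.0, 2.939]
wrist_force: [0.1, -0.0, 1.0]
finger_gap: 94.4
finger_force: 0.0
```

move_arm([
  [0,0,0,0],
  [0,0,0,0],
  [0,0,0,0],
  [0,0,0,0],
  [0,0,0,0],
  [0,0,0,0],
  [0,0,0,0],
  [0,0,0,0],
  [0,0,0,0],
], jaw=0.04)

```text
clock: 51.15
eef_pos: [594.4, 375.9, 10.2]
eef_rot: [3.141, 0.001, 2.939]
wrist_force: [-0.1, -0.2, 4.4]
finger_gap: 71.4
finger_force: 25.1
```

move_arm([
  [0,0,-0.01,0],
  [0,0,-0.03,0],
  [0,0,-0.06,0],
  [0,0,-0.1,0],
  [0,0,-0.14,0],
  [0,0,-0.18,0],
  [0,0,-0.215,0],
  [0,0,-0.235,0],
  [0,0,-0.235,0],
  [0,0,-0.235,0],
])

```text
clock: 52.15
eef_pos: [593.8, 375.5, 243.3]
eef_rot: [-3.141, -0.001, 2.939]
wrist_force: [-0.1, -0.8, -0.8]
finger_gap: 71.5
finger_force: 24.6
```

```bash
python3 - <<'E'
from h import *
held()
go(651,-223.5,243,2.939)
E
```

```text
scene 1624 bottom 234.1 top 324.6 collar [593.4 375.5]
side 4531 bottom 233.5 top 322.6 collar [593.9 375.5]
mean [593.7 375.5] eef [593.8 375.5 243.3] gap 71.96292796436171
go (651, -223.5, 243) -> [-0.1769 -0.575   0.    ] turn -0.0 t 52.2
```

move_arm([
  [-0.006,-0.02,0,0],
  [-0.018,-0.06,0,0],
  [-0.031,-0.1,0,0],
  [-0.043,-0.14,0,0],
  [-0.055,-0.18,0,0],
  [-0.068,-0.22,0,0],
  [-0.08,-0.26,0,0],
  [-0.092,-0.3,0,0],
  [-0.105,-0.34,0,0],
  [-0.117,-0.38,0,0],
  [-0.129,-0.42,0,0],
  [-0.138,-0.45,0,0],
])

```text
clock: 53.45
eef_pos: [637.9, -95.3, 242.7]
eef_rot: [-3.141, -0.002, 2.938]
wrist_force: [0.1, 0.6, -1.3]
finger_gap: 71.5
finger_force: 24.6
```

move_arm([
  [-0.01,-0.03,0,0],
  [-0.02,-0.065,0,0],
  [-0.03,-0.1,0,0],
  [-0.037,-0.12,0,0],
  [-0.039,-0.125,0,0],
  [-0.039,-0.125,0,0],
  [-0.039,-0.125,0,0],
  [-0.039,-0.125,0,0],
])

```text
clock: 54.25
eef_pos: [651.7, -221.9, 244.4]
eef_rot: [3.141, -0.0, 2.94]
wrist_force: [0.1, 0.1, -0.4]
finger_gap: 71.6
finger_force: 24.6
```

```bash
python3 - <<'E'
from h import *
held()
E
```

```text
scene 2677 bottom 234.8 top 325.3 collar [ 650.9 -221.9]
side 1491 bottom 233.4 top 324.4 collar [ 652.2 -221.7]
mean [ 651.5 -221.8] eef [ 651.7 -221.9  244.4] gap 71.21775269044471
```

move_arm([
  [0.0005,-0.0005,0.015,0],
  [0.0005,-0.0005,0.03,0],
  [0.0005,-0.0005,0.045,0],
  [0.0005,-0.0005,0.06,0],
  [0.0005,-0.0005,0.072,0],
  [0.0005,-0.0005,0.08,0],
  [0.0005,-0.0005,0.084,0],
  [0.0005,-0.0005,0.084,0],
])

```text
clock: 55.15
eef_pos: [650.9, -223.5, 160.2]
eef_rot: [3.142, -0.0, 2.939]
wrist_force: [-0.3, 0.0, -0.4]
finger_gap: 71.5
finger_force: 24.6
```

move_arm([
  [0,0,0.003,0],
  [0,0,0.006,0],
  [0,0,0.0075,0],
  [0,0,0.0075,0],
  [0,0,0.0075,0],
])

```text
clock: 55.65
eef_pos: [651.1, -223.7, 153.2]
eef_rot: [-3.141, 0.001, 2.939]
wrist_force: [-0.6, 0.2, 2.5]
finger_gap: 71.3
finger_force: 24.8
```

move_arm([
  [0,0,0.001,0],
  [0,0,0.0015,0],
  [0,0,0.0015,0],
])

```text
clock: 55.95
eef_pos: [651.3, -223.7, 153.1]
eef_rot: [-3.141, 0.002, 2.939]
wrist_force: [-3.6, 1.1, 11.5]
finger_gap: 71.5
finger_force: 25.5
```

```bash
python3 - <<'E'
from h import *
for n in('scene','side'):[print(*o) for o in pails(n)]
E
```

```text
[257. 249.] 3212 233.9 [ 652.6 -224.7] [ 652.  -224.8] [ 650.4 -223.8]
[349. 177.] 2126 232.2 [ 643.5 -221.5] [ 645.  -222.3] [ 651.1 -223.4]
```

Top at 233 mm means four pails fully home. I release, check that none is left elsewhere, and go to the green key.

move_arm([
  [0,0,0,0],
  [0,0,0,0],
  [0,0,0,0],
  [0,0,0,0],
  [0,0,0,0],
  [0,0,0,0],
  [0,0,-0.02,0],
  [0,0,-0.05,0],
  [0,0,-0.085,0],
  [0,0,-0.1,0],
  [0,0,-0.1,0],
  [0,0,-0.1,0],
], jaw=0.094)

```text
clock: 57.25
eef_pos: [650.8, -223.5, 250.2]
eef_rot: [3.141, -0.001, 2.939]
wrist_force: [-0.6, 0.8, -1.7]
finger_gap: 94.2
finger_force: 0.0
```

```bash
python3 - <<'E'
from h import *
S=cam('scene');D=cam('side')
[print(*o) for F in(S,D) for o in pails('',fp=F)]
cv2.imwrite('pics/s2.png',np.hstack([cv2.resize(S[0],(400,300)),cv2.resize(D[0],(400,300))]))
go(477.5,-211.2,250,2.939)
E
```

```text
[257. 249.] 3284 233.8 [ 652.4 -224.7] [ 651.1 -225. ] [ 650.3 -223.7]
[348. 175.] 2353 232.4 [ 648.4 -218.3] [ 649.2 -218.5] [ 651.5 -223.3]
go (477.5, -211.2, 250) -> [ 1.72e-01 -2.29e-02 -1.00e-04] turn -0.0 t 57.4
```

View pics/s2.png

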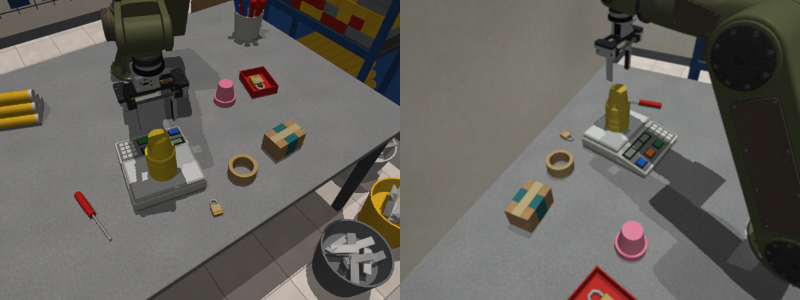

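The stack stands straight on the pan at (160,155) in the scene view. The padlock is in the tray at (258,82) and no yellow pail is left elsewhere. Next I press green.

move_arm([
  [0.02,-0.002,0,0],
  [0.06,-0.008,0,0],
  [0.11,-0.015,0,0],
  [0.15,-0.02,0,0],
  [0.172,-0.023,0,0],
  [0.172,-0.023,0,0],
  [0.172,-0.023,0.04,0],
  [0.172,-0.023,0.09,0],
  [0.172,-0.023,0.14,0],
  [0.172,-0.023,0.19,0],
  [0.172,-0.023,0.22,0],
  [0.172,-0.023,0.22,0],
], jaw=0.0)

```text
clock: 58.55
eef_pos: [475.8, -210.1, 26.8]
eef_rot: [3.139, -0.008, 2.939]
wrist_force: [0.5, 1.3, 0.1]
finger_gap: 1.9
finger_force: 0.0
```

```bash
python3 - <<'E'
from h import *
print(manip.read_state()['finger_gap']);go(477.5,-211.2,8,2.939)
E
```

```text
1.8540471355841817
go (477.5, -211.2, 8) -> [-0.0021 -0.0008  0.0188] turn -0.0 t 58.5
```

move_arm([
  [0,0,0,0],
  [0,0,0.005,0],
  [0,0,0.01,0],
  [0,0,0.014,0],
  [0,0,0.017,0],
  [0,0,0.019,0],
  [0,0,0.0205,0],
  [0,0,0.0215,0],
  [0,0,0.0215,0],
])

```text
clock: 59.45
eef_pos: [478.1, -211.6, 10.1]
eef_rot: [-3.141, 0.001, 2.939]
wrist_force: [0.8, 0.8, 3.8]
finger_gap: 0.5
finger_force: 1.3
```

move_arm([
  [0,0,0.001,0],
  [0,0,0.0015,0],
  [0,0,0.0015,0],
])

```text
clock: 59.75
eef_pos: [478.1, -211.6, 8.5]
eef_rot: [-3.141, 0.001, 2.939]
wrist_force: [1.9, 0.3, 4.7]
finger_gap: -0.1
finger_force: 1.8
```

move_arm([
  [0,0,0.001,0],
  [0,0,0.002,0],
  [0,0,0.002,0],
])

```text
clock: 60.05
eef_pos: [478.2, -211.7, 6.7]
eef_rot: [-3.141, 0.001, 2.939]
wrist_force: [1.8, 0.3, 7.4]
finger_gap: 0.2
finger_force: 3.6
```

move_arm([
  [0,0,0.0007,0],
  [0,0,0.001,0],
  [0,0,0.001,0],
])

```text
clock: 60.35
eef_pos: [478.5, -211.7, 6.3]
eef_rot: [-3.141, 0.002, 2.939]
wrist_force: [-0.6, 1.3, 16.1]
finger_gap: 0.6
finger_force: 7.6
```

Green is fully down. I retreat straight up and towards the base, check, and hand in.

move_arm([
  [0,0,-0.02,0],
  [0,0,-0.05,0],
  [0,0,-0.09,0],
  [0.02,0,-0.12,0],
  [0.04,0,-0.15,0],
  [0.04,0,-0.15,0],
  [0.04,0,-0.15,0],
  [0.04,0,-0.15,0],
])

```text
clock: 61.15
eef_pos: [438.3, -203.2, 153.9]
eef_rot: [3.141, -0.002, 2.939]
wrist_force: [0.1, -0.5, -0.3]
finger_gap: 0.0
finger_force: 0.0
```

```bash
python3 - <<'E'
from h import *
for n in('scene','side'):[print(*o) for o in pails(n)]
print(manip.sign_off())
E
```

```text
[257. 249.] 3288 233.8 [ 652.6 -224.9] [ 652.  -224.4] [ 650.3 -223.7]
[348. 174.] 2378 232.4 [ 649.3 -219.2] [ 649.6 -221.3] [ 651.5 -223.3]
the job is handed in; nothing more can be done
None
```

I handed the job in at about 61 s: the padlock is in the red tray, all four yellow pails present are nested fully home in one stack on the pan, and the blue, orange and green keys were each pressed fully in that order; no verdict came back.

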